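Wedge the swing leaf of the photo screen

TASK

The swing leaf of the little photographing screen turns at the slightest touch. Take the wooden wedge and tap it, thin end first and in line with the leaf, under the lower corner of the leaf's free end until the leaf is jammed: lifted about 4 mm and bearing down on the wedge. Leave the leaf at the angle it has now and the wedge flat on the table and let go, and do not disturb the jade disc.

Things in the scene. Friction and masses are not known exactly. Their poses are not given: they have to be found in the camera images.
- screen: Fixed photographing screen: dark steel foot plate 90 x 160 x 8 mm, steel post 170 mm high and, along the frame's +y from the post, a fixed framed leaf 130 mm long, 150 mm high. Origin: on the table under the post's axis; z up. The foot plate spans frame y = -25 to +135 mm. At leaf angle 0 the swing leaf stretches from the post along the frame's -y.
- leaf (a joint): Angle of the swing leaf about the upright post, rad, positive counter-clockwise from above; 0 = in line with the fixed leaf, stops at -0.6 and +0.6. It turns almost freely, so that anything pushing it sideways swings it; a push along the leaf, straight towards the post, does not.
- sleeve (a joint): Height that the swing leaf has risen on its post, m: 0 at rest on its collar, stop at 0.008. The leaf stays level as it rises; its weight of about 6 N plus a soft spring (0.6 N per mm) press it down. It rises as the wedge is driven under it.
- leaf_pin (a point): Point on the post's axis at the height of the swing leaf's lower edge (moves with the leaf).
- leaf_end (a point): Lower corner of the swing leaf's free end, middle of its thickness, 150 mm from the post's axis. The swing leaf is a light wooden frame with a pale grey board, 14 mm thick, upper edge 150 mm above the table; its straight lower edge is 14 mm above the table at rest.
- wedge: Loose wooden wedge, 170 x 42 mm, 120 g, flat side down. Origin: middle of the underside; +x points to the thin end, z up. Its top slopes evenly from 4 mm high at the thin end (x = +85 mm) to 28 mm at x = -45 mm: the resting leaf meets it 54 mm behind the thin end, and each further 5.4 mm of travel lifts the leaf 1 mm. The grip block stands on its thick end.
- wedge_tip (a point): Middle of the thin end's lower edge (wedge x = +85 mm).
- wedge_grip (a point): Middle of the upright grip block on the wedge's thick end (wedge x = -65 mm, 35 mm above the underside). Block: from x = -45 to -85 mm, 36 mm wide across the wedge (along y), top 52 mm above the underside, upright sides; grip it across its width.
- jade_disc: Carved jade disc 52 mm across and 12 mm high lying on the far side of the fixed leaf. Origin: middle of its underside. A bystander: leave it.

How it is judged:
At the end, for the whole second after the job is handed in: Wedge released, at rest and flat (0.1 rad, underside under 6 mm up), in line with the leaf within 0.35 rad, thin end under it, less than 120 mm from the post's axis; leaf bearing on it with over 3 N, held 2 to 7 mm above its rest, its free end within 25 mm of its start (value of joint sleeve between 0.002 and 0.007 m and angle between the x axis of wedge and the y axis of leaf_end, either way round below 0.35 rad and horizontal distance between wedge_tip and leaf_pin below 0.12 m and contact force between wedge and screen above 3 N and distance of leaf_end from where it was at the start of the episode below 0.025 m and angle between wedge's own z axis and vertical below 0.1 rad and height (world z) of wedge below 0.006 m and linear speed of wedge below 0.01 m/s and angular speed of wedge below 0.1 rad/s); the robot touches nothing.
It fails at once if the jade disc is pushed more than 20 mm (distance of jade_disc from where it was at the start of the episode above 0.02 m).
It also fails if it takes over 45 s, if anything falls off the work surface, if the arm or the gripper's body presses on something with over 40 N, if the wrist force passes 120 N, or if a joint passes its speed limit or range.

ROBOT

A 6-joint arm with a two-finger parallel gripper is mounted at the origin on a cart in front of the work surface, level with it; the furniture and walls round the work are solid. World frame = base frame: x ahead of the robot, y to its left, z up, the work surface at z = 0. Lengths are in m, angles in rad, forces in N, time in s.
With the tool pointing down it reaches from about 0.35 to 0.975 m from the base axis. Payload 4.9 kg.
Tool frame: the origin (TCP) lies between the finger pads; the fingertips stand 22 mm ahead of it and the grasp point (between the pads) lies 3 mm ahead of it; z points along the fingers, y is the line along which they close (so a half turn about z gives the same grasp; the last joint's range is limited). The gripper opens to 85 mm and grips with 20 to 120 N. Pads are 22 mm wide; open, the fingers measure 114 mm over their backs; the gripper's body (76 mm by 85 mm) begins 54 mm behind the grasp point. The pads swing forward as they close: fully open they stand 13 mm farther back than shut.
Start: joints at [-1.242, 0.053, 1.613, -0, 1.476, -0.119], TCP at [0.271, -0.563, 0.253] pointing down, gripper open.
Joint ranges: [-3.01, 3.01], [-1.01, 2.22], [0.06, 2.58], [-1.02, 4.17], [0.09, 2.62], [-3.14, 3.14]. Speed limits (rad/s): [2.57, 2.57, 3.14, 3.14, 3.14, 3.14].

INTERFACE

Orientations are given as a unit quaternion [w, x, y, z].
In Python, from plant import state, grab_frame, get_calibration, job_done, recognise, regions_of gives the robot as it stands.
- The arm moves only by the tool apply_moves, never from a script. Its argument "targets" is a list of rows, each an object with "translation": the shift along the tool's x, y, z normalised to -1 to 1, where 1 is 100 mm, a list of three; "twist": the turn about the tool's z normalised to -1 to 1, where 1 is 0.1 rad; "hand": the opening, from 0 (shut) to 1 (fully open). A call has 1 to 8 rows; each row shifts and turns the commanded pose from where the row before left it, along the tool's axes as they then stand; what a row does not reach is not made up. A row lasts 1/10 s, in which the tool goes at most 50 mm and 8.59 degrees, less where a joint would pass 70% of its speed; a pose out of reach is approached as far as the arm can. A call with a number of a shift or a turn outside -1 to 1 is refused whole. A call with a gripper value outside its range is refused whole. The fingers move at their own pace and stop on an object; the grip force is fixed at half the most. Time passes only in rows, so rows that do not move let the fingers close. It gives the time, the measured TCP pose, the force, the opening and the grip force at its end, in the units of the state.
- state(): the state, without advancing time (a new reading comes with each control period).
- grab_frame(name): name is "scene" or "top"; returns the picture (384x512x3 uint8, red, green, blue); there is no depth.
- get_calibration(name): a dict with "camera_matrix" (3x3 intrinsics, pixels), "pose" (4x4, takes a point from camera to world coordinates). Camera axes: x right, y up, looking along -z (the intrinsics and any distortion apply to the point x, -y, -z); pixel columns grow to the right and rows downward; lengths in m; the calibration is good to about 2 mm. A picture is of the moment at which its call begins. get_calibration takes no time and is no camera call.
- job_done(): hands the job in; it is judged then, once.
Trained networks look in the newest picture that a camera, given by its name, has taken for a name from the list of things; names that differ only in an ending like _2 or _b are one class to them, and where a whole thing is asked for, a point or a joint stands for the part that bears it (a point fixed in the world has none). Each returns a list of dicts, best first, with "score" (0 to 1); they miss things now and then, are a little off and sometimes report something else, mostly with a low value. They report only what shows in the picture. A call takes as long as a camera call.
- recognise(camera, query): "point" ([x, y, z] in m, in world coordinates, good to about 4 mm: the middle of the surface that is visible of it).
- regions_of(camera, query): "pixels" (384x512 bool, what is visible of it).
The state is a dict: "time": time; "joint_pos": joint angles; "joint_vel": joint speeds; "joint_efforts": joint torques, N m; "tool_pos": TCP position; "tool_rot": TCP orientation; "contact_force": force on the tool from outside, world axes, zero at the start; "ft_torque": the same for the moment, N m; "gripper_width": opening from 0.0 (shut) to 1.0 (fully open); "grasp_force": force on a finger pad.
Only numpy, scipy, OpenCV 4.12 (cv2) and the standard library are available. Lean on these libraries where they do the work, as an engineer would, in place of code of your own. Each camera call takes 0.05 s, during which the arm holds its last target. There are 200 camera calls.

## Working session

There is one attempt and no reset: what is moved stays moved. The work goes in short steps, Python scripts to look and compute and a tool call to move; the robot and the scene stay as the last step left them, time stands still between calls to the robot, and variables do not carry over. Pictures are saved under pics/ and viewed, at most 10 in all, crops included, and the job is handed in when it is done.

Besides the shell and the picture viewer there is one more tool, called after ">>>" by a JSON object that holds its "name" and its "arguments", one argument or row to a line. apply_moves: Moves the arm, as the interface text tells. Its arguments: {"type":"object","properties":{"targets":{"type":"array"}},"required":["targets"]}

```bash
mkdir -p pics
cat > h.py <<'E'
import numpy as np, cv2
from plant import *
def ray(cam,uv,z):
    c=get_calibration(cam);K=np.array(c["camera_matrix"]);P=np.array(c["pose"])
    uv=np.atleast_2d(np.array(uv,float))
    d=np.c_[(uv-K[:2,2])/[K[0,0],K[1,1]],np.ones(len(uv))]*[1,-1,-1]
    d=d@P[:3,:3].T;o=P[:3,3]
    return o+d*((z-o[2])/d[:,2])[:,None]
def proj(cam,p):
    c=get_calibration(cam);K=np.array(c["camera_matrix"]);P=np.array(c["pose"])
    q=(np.atleast_2d(p)-P[:3,3])@P[:3,:3]*[1,-1,-1];q=q@K.T
    return q[:,:2]/q[:,2:]
E
python3 - <<'E'
from h import *
np.set_printoptions(precision=3,suppress=True)
for cam in("scene","top"):
    f=grab_frame(cam);cv2.imwrite(f"pics/{cam}0.png",f[:,:,::-1])
    print(cam,np.array(get_calibration(cam)["pose"]))
    for q in("screen","leaf","leaf_pin","leaf_end","wedge","wedge_tip","wedge_grip","jade_disc"):
        print(q,[(np.round(r["point"],3),round(r["score"],2)) for r in recognise(cam,q)[:2]])
    for q in("wedge","leaf"):
        r=regions_of(cam,q)
        if r:
            ys,xs=np.nonzero(r[0]["pixels"]);print(q,cv2.minAreaRect(np.c_[xs,ys].astype(np.float32)),len(xs))
            np.save(f"{cam}_{q}.npy",r[0]["pixels"])
print(state())
E
```

```text
scene [[-0.396  0.364 -0.843 -0.538]
 [-0.918 -0.157  0.363  0.535]
 [ 0.     0.918  0.396  0.575]
 [ 0.     0.     0.     1.   ]]
screen [(array([0.555, 0.258, 0.074]), 0.86)]
leaf [(array([0.557, 0.171, 0.088]), 0.78)]
leaf_pin [(array([0.552, 0.172, 0.086]), 0.82)]
leaf_end [(array([0.558, 0.173, 0.09 ]), 0.61)]
wedge [(array([ 0.534, -0.049,  0.009]), 0.6)]
wedge_tip [(array([ 0.532, -0.051,  0.011]), 0.75)]
wedge_grip [(array([ 0.531, -0.05 ,  0.009]), 0.75)]
jade_disc []
wedge ((301.8653869628906, 197.32691955566406), (10.001924514770508, 21.57277488708496), 78.69007110595703) 160
leaf ((228.5532989501953, 183.58607482910156), (47.621795654296875, 48.798763275146484), 84.80557250976562) 2173
top [[-0.003  0.993 -0.121  0.443]
 [-1.    -0.003 -0.001  0.066]
 [-0.001  0.121  0.993  1.099]
 [ 0.     0.     0.     1.   ]]
screen [(array([0.56 , 0.281, 0.005]), 0.55)]
leaf [(array([0.557, 0.17 , 0.146]), 0.84)]
leaf_pin [(array([0.557, 0.169, 0.15 ]), 0.7), (array([0.561, 0.283, 0.01 ]), 0.46)]
leaf_end [(array([0.554, 0.172, 0.144]), 0.86)]
wedge [(array([ 0.545, -0.115,  0.019]), 0.74)]
wedge_tip [(array([ 0.545, -0.11 ,  0.021]), 0.79)]
wedge_grip [(array([ 0.547, -0.11 ,  0.025]), 0.94)]
jade_disc [(array([0.66 , 0.286, 0.009]), 0.7)]
wedge ((329.9722900390625, 209.00152587890625), (17.63946533203125, 72.72119140625), 86.8201675415039) 1242
{'time': 1.1, 'joint_pos': array([-1.242,  0.053,  1.613,  0.   ,  1.476, -0.119]), 'joint_vel': array([ 0.001, -0.001, -0.   , -0.003, -0.   ,  0.001]), 'joint_efforts': array([ -0.   , -39.37 , -37.047,  -0.   ,   0.001,   0.   ]), 'tool_pos': array([ 0.271, -0.563,  0.253]), 'tool_rot': array([0.   , 0.975, 0.222, 0.   ]), 'contact_force': array([-0.166,  0.216, -0.493]), 'ft_torque': array([ 0.055,  0.019, -0.034]), 'grasp_force': 0.0, 'gripper_width': 0.9974824696476257}
```

View pics/top0.png

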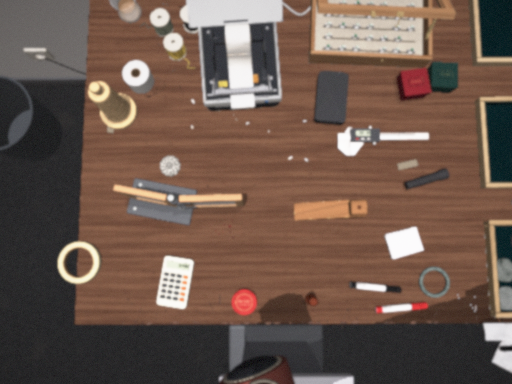

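View pics/scene0.png

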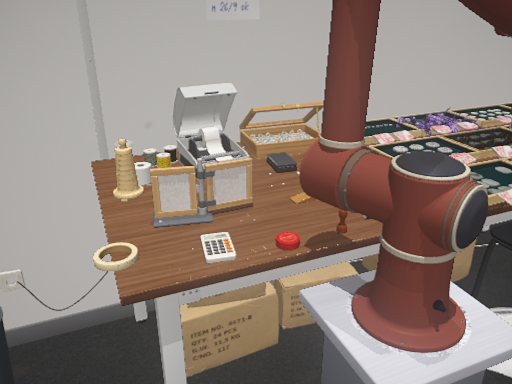

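Top: swing leaf runs from the post (173,198) right to (243,198). The wedge has its thin end at (294,211) and its grip at (359,208). The disc is at (170,165), clear of the work.

Run:
```python
from h import *
np.set_printoptions(precision=4,suppress=True)
f=cv2.imread("pics/top0.png")
cv2.imwrite("pics/crop.png",cv2.resize(f[170:240,160:380][:, :],None,fx=3.6,fy=3.6,interpolation=cv2.INTER_CUBIC))
m=np.load("top_wedge.npy");ys,xs=np.nonzero(m);print(xs.min(),xs.max(),ys.min(),ys.max())
for x in range(290,372,6):
    s=ys[xs==x]
    if len(s): print(x,s.min(),s.max(),end=' | ')
r=regions_of("top","leaf")
for k in r[:2]:
    ys,xs=np.nonzero(k["pixels"]);print('\nleaf',k["score"],xs.min(),xs.max(),len(xs))
    for x in range(176,246,6):
        s=ys[xs==x]
        if len(s): print(x,s.min(),s.max(),end=' | ')
print()
print("post top .17",ray("top",(173,198),.17),"leaf end top",ray("top",(243,198),.15))
print("tip",ray("top",(294,211.5),.004),"grip",ray("top",(359,208),.052))
```

```text
294 366 199 219
296 204 219 | 302 202 218 | 308 202 218 | 314 202 218 | 320 201 218 | 326 201 217 | 332 201 216 | 338 200 216 | 344 200 217 | 350 200 216 | 356 199 216 | 362 199 216 | 
post top .17 [[0.554  0.2433 0.17  ]] leaf end top [[0.556  0.0965 0.15  ]]
tip [[ 0.5395 -0.0251  0.004 ]] grip [[ 0.5432 -0.175   0.052 ]]
```

View pics/crop.png

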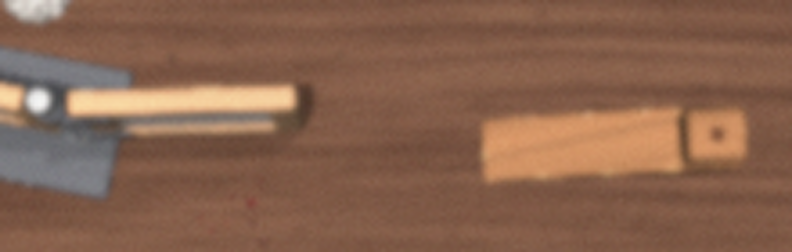

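Crop (3.6x, offset 160,170): post cap at (170.8,197.8), leaf top axis from (178.9,198.3) to (242.5,197.0), wedge tip mid-point (294.2,211.7), grip top middle (358.9,207.5).

Run:
```python
from h import *
np.set_printoptions(precision=4,suppress=True)
p=ray("top",(170.8,197.8),.172)[0];a=ray("top",(178.9,198.3),.15)[0];e=ray("top",(242.5,197.0),.15)[0]
t=ray("top",(294.2,211.7),.004)[0];g=ray("top",(358.9,207.5),.052)[0]
print(p,a,e,t,g,"len",np.linalg.norm((e-p)[:2]),"t-g",np.linalg.norm((t-g)[:2]))
ang=lambda v:np.arctan2(v[1],v[0])
print("leaf dir to post",ang(a-e),ang(p-e),"wedge dir",ang(t-g))
# edges of wedge
print(ray("top",[(294.2,203.9),(294.4,220)],.004),ray("top",[(351,200.6),(367,200.6),(367.3,214),(351.5,214.6)],.052))
R=__import__('scipy.spatial.transform',fromlist=['Rotation']).Rotation
q=state()["tool_rot"];print(R.from_quat(q,scalar_first=True).as_matrix())
```

```text
[0.5542 0.2476 0.172 ] [0.5558 0.2344 0.15  ] [0.5582 0.0975 0.15  ] [ 0.539  -0.0255  0.004 ] [ 0.5444 -0.1748  0.052 ] len 0.15008540776553064 t-g 0.14937431433616916
leaf dir to post 1.5886659403708643 1.597225940234476 wedge dir 1.6065237836355177
[[ 0.5584 -0.0258  0.004 ]
 [ 0.5185 -0.0258  0.004 ]] [[ 0.5608 -0.1566  0.052 ]
 [ 0.5607 -0.1945  0.052 ]
 [ 0.5289 -0.1942  0.052 ]
 [ 0.5276 -0.1568  0.052 ]]
[[ 0.9014  0.433   0.    ]
 [ 0.433  -0.9014 -0.    ]
 [-0.      0.     -1.    ]]
```

>>> {"name": "apply_moves", "arguments": {
  "targets": [
    {"translation": [0, 0, 0], "twist": -1, "hand": 1},
    {"translation": [0, 0, 0], "twist": -1, "hand": 1},
    {"translation": [0, 0, 0], "twist": -1, "hand": 1},
    {"translation": [0, 0, 0], "twist": -1, "hand": 1},
    {"translation": [0, 0, 0], "twist": -1, "hand": 1},
    {"translation": [0, 0, 0], "twist": -1, "hand": 1},
    {"translation": [0, 0, 0], "twist": -1, "hand": 1},
    {"translation": [0, 0, 0], "twist": -1, "hand": 1}
  ]
}}

```text
time: 1.95
tool_pos: [0.2706, -0.5633, 0.2533]
tool_rot: [-0.0, 0.81, 0.586, 0.0]
contact_force: [0.4, 0.5, -0.2]
gripper_width: 0.998
grasp_force: 0.0
```

>>> {"name": "apply_moves", "arguments": {
  "targets": [
    {"translation": [0, 0, 0], "twist": -1, "hand": 1},
    {"translation": [0, 0, 0], "twist": -1, "hand": 1},
    {"translation": [0, 0, 0], "twist": -1, "hand": 1},
    {"translation": [0, 0, 0], "twist": -0.6, "hand": 1},
    {"translation": [0.3, 0.25, 0], "twist": 0, "hand": 1},
    {"translation": [0.3, 0.25, 0], "twist": 0, "hand": 1},
    {"translation": [0.3, 0.25, 0], "twist": 0, "hand": 1},
    {"translation": [0.3, 0.25, 0], "twist": 0, "hand": 1}
  ]
}}

```text
time: 2.75
tool_pos: [0.3668, -0.4386, 0.2534]
tool_rot: [0.0, 0.694, 0.72, 0.0]
contact_force: [1.1, -0.4, -0.2]
gripper_width: 1.001
grasp_force: 0.0
```

>>> {"name": "apply_moves", "arguments": {
  "targets": [
    {"translation": [0.3, 0.25, 0], "twist": 0, "hand": 1},
    {"translation": [0.3, 0.25, 0], "twist": 0, "hand": 1},
    {"translation": [0.3, 0.25, 0], "twist": 0, "hand": 1},
    {"translation": [0.3, 0.25, 0], "twist": 0, "hand": 1},
    {"translation": [0.3, 0.25, 0], "twist": 0, "hand": 1},
    {"translation": [0.3, 0.25, 0], "twist": 0, "hand": 1},
    {"translation": [0.3, 0.1, 0], "twist": 0, "hand": 1},
    {"translation": [0, 0, 0], "twist": 0, "hand": 1}
  ]
}}

```text
time: 3.55
tool_pos: [0.5193, -0.2209, 0.2533]
tool_rot: [-0.0, 0.692, 0.722, 0.0]
contact_force: [-0.6, -0.1, -0.4]
gripper_width: 0.998
grasp_force: 0.0
```

>>> {"name": "apply_moves", "arguments": {
  "targets": [
    {"translation": [0.22, 0.13, 0.3], "twist": 0.06, "hand": 1},
    {"translation": [0.23, 0.14, 0.3], "twist": 0, "hand": 1},
    {"translation": [0, 0, 0.3], "twist": 0, "hand": 1},
    {"translation": [0, 0, 0.3], "twist": 0, "hand": 1},
    {"translation": [0, 0, 0.3], "twist": 0, "hand": 1},
    {"translation": [0, 0, 0], "twist": 0, "hand": 1}
  ]
}}

```text
time: 4.15
tool_pos: [0.5402, -0.1772, 0.0982]
tool_rot: [-0.005, 0.696, 0.718, -0.002]
contact_force: [-0.5, 0.6, 0.2]
gripper_width: 1.001
grasp_force: 0.0
```

Run:
```python
from h import *
f=grab_frame("top")[:,:,::-1]
cv2.imwrite("pics/c2.png",cv2.resize(f[160:250,270:400],None,fx=5,fy=5,interpolation=cv2.INTER_CUBIC))
s=state();print(s["tool_pos"],proj("top",s["tool_pos"]+[0,0,-.02]))
```

```text
[ 0.54185903 -0.17797169  0.10108152] [[363.17117172 207.34472873]]
```

View pics/c2.png

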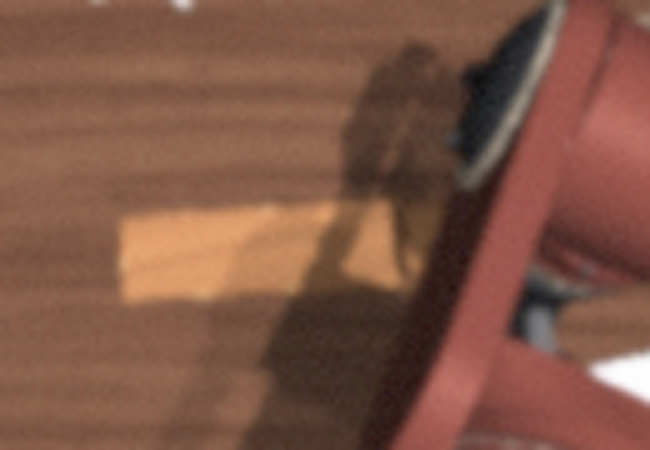

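The arm hides the grip block (wedge tip still at about 294,211), so the wedge has not moved. I'll go down with force checks and grip.

>>> {"name": "apply_moves", "arguments": {
  "targets": [
    {"translation": [0.03, 0.02, 0.2], "twist": 0, "hand": 1},
    {"translation": [0, 0, 0.2], "twist": 0, "hand": 1},
    {"translation": [0, 0, 0.1], "twist": 0, "hand": 1},
    {"translation": [0, 0, 0.08], "twist": 0, "hand": 1},
    {"translation": [0, 0, 0], "twist": 0, "hand": 1},
    {"translation": [0, 0, 0], "twist": 0, "hand": 1}
  ]
}}

```text
time: 4.8
tool_pos: [0.5462, -0.1755, 0.0464]
tool_rot: [0.001, 0.696, 0.718, 0.0]
contact_force: [-0.5, 0.3, 0.5]
gripper_width: 0.999
grasp_force: 0.0
```

>>> {"name": "apply_moves", "arguments": {
  "targets": [
    {"translation": [0, 0, 0], "twist": 0, "hand": 0},
    {"translation": [0, 0, 0], "twist": 0, "hand": 0},
    {"translation": [0, 0, 0], "twist": 0, "hand": 0},
    {"translation": [0, 0, 0], "twist": 0, "hand": 0},
    {"translation": [0, 0, 0], "twist": 0, "hand": 0},
    {"translation": [0, 0, 0], "twist": 0, "hand": 0},
    {"translation": [0, 0, 0], "twist": 0, "hand": 0},
    {"translation": [0, 0, 0], "twist": 0, "hand": 0}
  ]
}}

```text
time: 5.6
tool_pos: [0.5463, -0.1753, 0.0465]
tool_rot: [0.001, 0.696, 0.718, 0.0]
contact_force: [-0.2, 0.7, 6.5]
gripper_width: 0.452
grasp_force: 59.8
```

>>> {"name": "apply_moves", "arguments": {
  "targets": [
    {"translation": [0, 0.09, 0], "twist": 0.1, "hand": 0},
    {"translation": [0, 0.09, 0], "twist": 0, "hand": 0},
    {"translation": [0.25, 0, 0], "twist": 0, "hand": 0},
    {"translation": [0.25, 0, 0], "twist": 0, "hand": 0},
    {"translation": [0.25, 0, 0], "twist": 0, "hand": 0},
    {"translation": [0.25, 0, 0], "twist": 0, "hand": 0},
    {"translation": [0, 0, 0], "twist": 0, "hand": 0},
    {"translation": [0, 0, 0], "twist": 0, "hand": 0}
  ]
}}

```text
time: 6.4
tool_pos: [0.5625, -0.073, 0.0465]
tool_rot: [0.0, 0.699, 0.715, 0.001]
contact_force: [-0.6, 4.7, 7.4]
gripper_width: 0.454
grasp_force: 61.5
```

Run:
```python
from h import *
f=grab_frame("top")[:,:,::-1]
cv2.imwrite("pics/c3.png",cv2.resize(f[160:250,160:320],None,fx=5,fy=5,interpolation=cv2.INTER_CUBIC))
s=state();print(s["tool_pos"],s["tool_rot"],s["contact_force"])
```

```text
[ 0.56249387 -0.07321986  0.04651787] [5.69733215e-05 6.99450004e-01 7.14679959e-01 1.49805077e-03] [0.62708913 6.03871528 7.55874114]
```

View pics/c3.png

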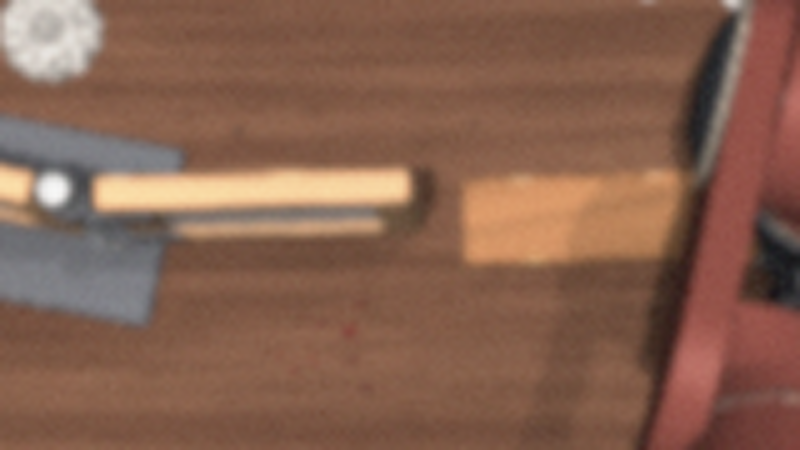

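Tip now at (252.8,204.4), i.e. about (0.557, 0.076), in line with the leaf, and the leaf is unmoved.

>>> {"name": "apply_moves", "arguments": {
  "targets": [
    {"translation": [0.2, 0, 0], "twist": 0, "hand": 0},
    {"translation": [0.2, 0, 0], "twist": 0, "hand": 0},
    {"translation": [0.2, 0, 0], "twist": 0, "hand": 0},
    {"translation": [0.1, 0, 0], "twist": 0, "hand": 0},
    {"translation": [0, 0, 0], "twist": 0, "hand": 0},
    {"translation": [0, 0, 0], "twist": 0, "hand": 0}
  ]
}}

```text
time: 7.05
tool_pos: [0.561, -0.0035, 0.0465]
tool_rot: [0.0, 0.7, 0.715, 0.001]
contact_force: [-1.2, 3.2, 5.8]
gripper_width: 0.447
grasp_force: 61.4
```

>>> {"name": "apply_moves", "arguments": {
  "targets": [
    {"translation": [0.04, 0, 0], "twist": 0, "hand": 0},
    {"translation": [0.04, 0, 0], "twist": 0, "hand": 0},
    {"translation": [0.04, 0, 0], "twist": 0, "hand": 0},
    {"translation": [0.04, 0, 0], "twist": 0, "hand": 0},
    {"translation": [0.04, 0, 0], "twist": 0, "hand": 0},
    {"translation": [0.04, 0, 0], "twist": 0, "hand": 0},
    {"translation": [0, 0, 0], "twist": 0, "hand": 0},
    {"translation": [0, 0, 0], "twist": 0, "hand": 0}
  ]
}}

```text
time: 7.85
tool_pos: [0.5608, 0.0162, 0.0465]
tool_rot: [0.003, 0.699, 0.715, -0.001]
contact_force: [0.8, -11.6, 3.5]
gripper_width: 0.452
grasp_force: 61.1
```

Run:
```python
from h import *
f=grab_frame("top")[:,:,::-1];g=grab_frame("scene")[:,:,::-1]
a=cv2.resize(f[160:240,160:320],None,fx=4,fy=4,interpolation=cv2.INTER_CUBIC)
b=cv2.resize(g[145:230,140:300],None,fx=4,fy=3,interpolation=cv2.INTER_CUBIC)
cv2.imwrite("pics/c4.png",np.vstack([a,b]))
s=state();print(s["tool_pos"],s["tool_rot"],s["contact_force"])
```

```text
[0.56081639 0.01620475 0.04653401] [ 0.00323991  0.69936387  0.71475707 -0.00141641] [ -0.01253133 -11.20516204   4.28428407]
```

View pics/c4.png

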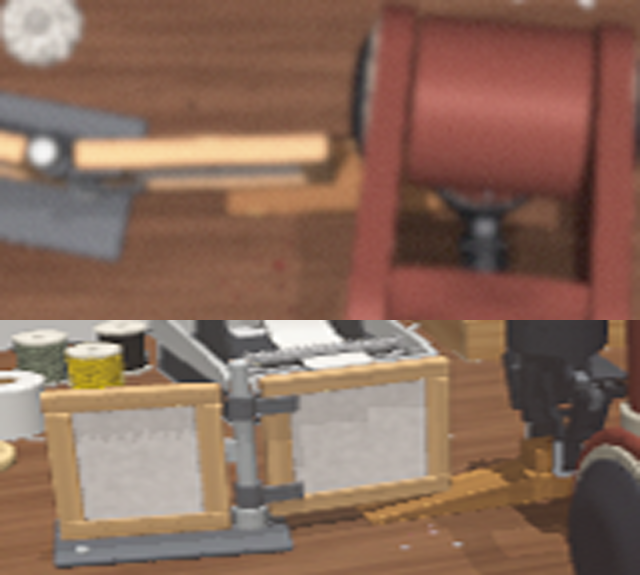

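The wedge is under the leaf in line with it (top: leaf end still at 242,197), and the 11 N along -y shows it is bearing. By geometry the lift is about 2.7 mm, so drive it 8 mm further.

>>> {"name": "apply_moves", "arguments": {
  "targets": [
    {"translation": [0.04, 0, 0], "twist": 0, "hand": 0},
    {"translation": [0.04, 0, 0], "twist": 0, "hand": 0},
    {"translation": [0, 0, 0], "twist": 0, "hand": 0},
    {"translation": [0, 0, 0], "twist": 0, "hand": 0},
    {"translation": [0, 0, 0], "twist": 0, "hand": 0}
  ]
}}

```text
time: 8.45
tool_pos: [0.5607, 0.0238, 0.0465]
tool_rot: [0.004, 0.699, 0.715, -0.002]
contact_force: [0.3, -12.8, 4.4]
gripper_width: 0.452
grasp_force: 61.0
```

>>> {"name": "apply_moves", "arguments": {
  "targets": [
    {"translation": [0, 0, 0], "twist": 0, "hand": 1},
    {"translation": [0, 0, 0], "twist": 0, "hand": 1},
    {"translation": [0, 0, 0], "twist": 0, "hand": 1},
    {"translation": [0, 0, 0], "twist": 0, "hand": 1},
    {"translation": [0, 0, 0], "twist": 0, "hand": 1},
    {"translation": [0, 0, 0], "twist": 0, "hand": 1},
    {"translation": [0, 0, 0], "twist": 0, "hand": 1},
    {"translation": [0, 0, 0], "twist": 0, "hand": 1}
  ]
}}

```text
time: 9.25
tool_pos: [0.5593, 0.0275, 0.0453]
tool_rot: [0.0, 0.7, 0.715, 0.0]
contact_force: [-0.5, 0.2, -0.0]
gripper_width: 1.004
grasp_force: 0.0
```

>>> {"name": "apply_moves", "arguments": {
  "targets": [
    {"translation": [0, 0, -0.1], "twist": 0, "hand": 1},
    {"translation": [0, 0, -0.3], "twist": 0, "hand": 1},
    {"translation": [0, 0, -0.3], "twist": 0, "hand": 1},
    {"translation": [-0.3, 0, -0.3], "twist": 0, "hand": 1},
    {"translation": [-0.4, 0, -0.3], "twist": 0, "hand": 1},
    {"translation": [-0.4, 0, 0], "twist": 0, "hand": 1},
    {"translation": [-0.4, 0, 0], "twist": 0, "hand": 1},
    {"translation": [-0.4, 0, 0], "twist": 0, "hand": 1}
  ]
}}

```text
time: 10.05
tool_pos: [0.5635, -0.1642, 0.1769]
tool_rot: [0.001, 0.7, 0.715, 0.0]
contact_force: [0.6, 0.2, -0.5]
gripper_width: 0.999
grasp_force: 0.0
```

>>> {"name": "apply_moves", "arguments": {
  "targets": [
    {"translation": [-0.4, 0, 0], "twist": 0, "hand": 1},
    {"translation": [-0.4, 0, 0], "twist": 0, "hand": 1},
    {"translation": [0, 0, 0], "twist": 0, "hand": 1},
    {"translation": [0, 0, 0], "twist": 0, "hand": 1}
  ]
}}

```text
time: 10.45
tool_pos: [0.5649, -0.2432, 0.1759]
tool_rot: [0.0, 0.7, 0.714, 0.0]
contact_force: [0.4, 0.2, -0.4]
gripper_width: 1.003
grasp_force: 0.0
```

Run:
```python
from h import *
f=grab_frame("top")[:,:,::-1];g=grab_frame("scene")[:,:,::-1]
a=cv2.resize(f[170:230,160:320],None,fx=5,fy=5,interpolation=cv2.INTER_CUBIC)
b=cv2.resize(g[145:220,140:300],None,fx=5,fy=4,interpolation=cv2.INTER_CUBIC)
cv2.imwrite("pics/c5.png",np.vstack([a,b]))
s=state();print(s["time"],s["tool_pos"],s["contact_force"])
```

```text
10.55 [ 0.56502105 -0.24163669  0.17555508] [0.97517325 0.46826763 0.71922548]
```

View pics/c5.png

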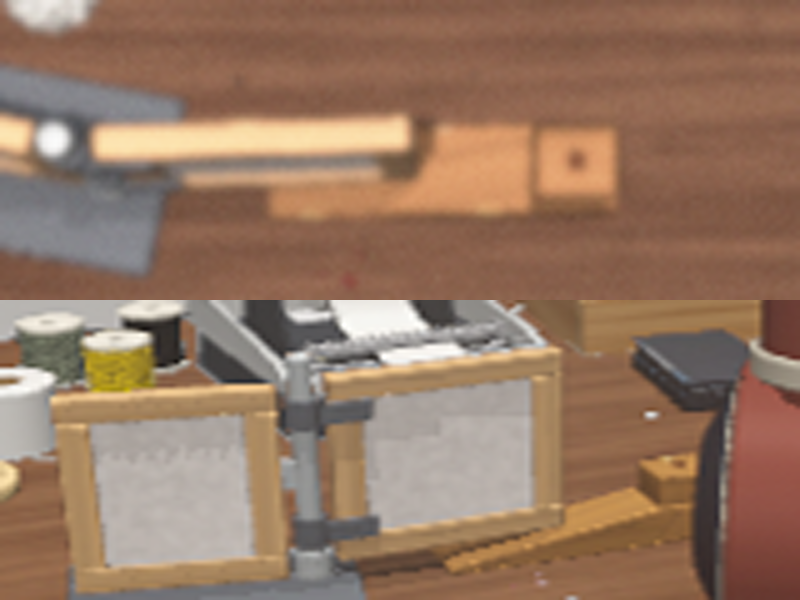

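Leaf end still at (242,197). Tip at (213.8,207), i.e. y≈0.172, which is about 75 mm in, so the lift is about 3.8 mm. The wedge is flat and in line, and the gripper is clear.

```bash
python3 -c "
from plant import *
print(job_done())"
```

```text
the job is handed in; nothing more can be done
None
```

I handed the job in with the wedge flat and in line under the leaf's free end and the gripper clear. From the images and geometry I estimate about 3.8 mm of lift; the leaf angle looks unchanged and I never went near the jade disc. The hand-in returned no verdict.

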